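# Press the spice jar into its foam cutout

### The arm

A 7-joint arm with a two-finger parallel gripper is mounted at the origin on a cart in front of the work surface, level with it; the furniture and walls round the work are solid. World frame = base frame: x ahead of the robot, y to its left, z up, the work surface at z = 0. Lengths are in m, angles in rad, forces in N, time in s.
With the tool pointing down it reaches from about 0.425 to 0.875 m from the base axis. Payload 4.7 kg.
Tool frame: the origin (TCP) lies midway between the tips of the shut fingers; the grasp point (between the pads) lies 19 mm behind it (ctrl.grip_point_offset is the distance from the TCP to the grasp point, in m); z points along the fingers, y is the line along which they close (so a half turn about z gives the same grasp; the last joint's range is limited). The gripper opens to 87 mm and grips with 3 to 60 N. Pads are 19 mm wide; open, the fingers measure 117 mm over their backs; the gripper's body (75 mm by 190 mm) begins 51 mm behind the grasp point.
Start: joints at [1.32, 0.321, -0.07, 1.45, 0.023, 1.371, -0.057], TCP at [0.17, -0.627, 0.223] pointing down, gripper open.
Joint ranges: [-2.86, 2.86], [-0.3, 2.09], [-1.38, 1.24], [0.06, 2.45], [-1.56, 4.7], [0.09, 2.05], [-2.69, 2.69]. Speed limits (rad/s): [2.57, 2.57, 3.14, 3.14, 3.14, 3.14, 3.14].

### API

Orientations are given as a rotation vector (axis times angle).
In Python, from bench import ctrl gives the robot as it stands.
- The arm moves only by the tool move_arm, never from a script. Its argument "increments" is text: rows parted by semicolons, each of 7 numbers parted by spaces: the shift along the world's x, y, z in mm, then the turn, a rotation vector about the world's x, y, z in degrees, then the closure in counts, from 0 (fully open) to 255 (shut). A call has exactly 8 rows; each row shifts and turns the commanded pose from where the row before left it; what a row does not reach is not made up. A row lasts 1/12 s, in which the tool goes at most 41.7 mm and 7.16 degrees, less where a joint would pass 70% of its speed; a pose out of reach is approached as far as the arm can. A call with a gripper value outside its range is refused whole. The fingers move at their own pace and stop on an object; "grip_force" is the grip in N (left out, the last holds). Time passes only in rows, so rows that do not move let the fingers close, or fill a call up. It gives the time, the measured TCP pose, the force, the opening and the grip force at its end, in the units of the state.
- ctrl.get_state(): the state, without advancing time (a new reading comes with each control period).
- ctrl.get_image(name): name is "side" or "top" or "wrist"; returns a dict with "frame" (384x512x3 uint8, red, green, blue), "depth" (384x512 float32, m along the optical axis (not along the pixel's ray), 0 where there is no reading), "fx", "fy", "cx", "cy" (pixels), "position" and "orientation" of the camera in the world. Camera axes: x right, y down, z forward; pixel columns grow to the right and rows downward; lengths in m; the calibration is good to about 2 mm. A picture is of the moment at which its call begins.
- ctrl.close_job(): hands the job in; it is judged then, once.
Trained networks look in a picture, given as the dict that the camera call returned (one of the last four; its "shot" number tells which), for a name from the list of things; names that differ only in an ending like _2 or _b are one class to them, and where a whole thing is asked for, a point or a joint stands for the part that bears it (a point fixed in the world has none). Each returns a list of dicts, best first, with "score" (0 to 1); they miss things now and then, are a little off and sometimes report something else, mostly with a low value. They report only what shows in the picture. A call takes as long as a camera call. They do not tell look-alikes from the thing itself.
- ctrl.find_in(target, picture): "centre" ([x, y, z] in m, in world coordinates, good to about 4 mm: the middle of the surface that is visible of it).
- ctrl.silhouettes(target, picture): "region" (384x512 bool, what is visible of it).
The state is a dict: "time": time; "joint_positions": joint angles; "qd": joint speeds; "joint_torque": joint torques, N m; "position": TCP position; "tool_rot": TCP orientation; "ft_force": force on the tool from outside, world axes, zero at the start; "torque": the same for the moment, N m; "grip_width": opening from 0.0 (shut) to 1.0 (fully open); "grip_force": force on a finger pad.
Only numpy, scipy, OpenCV 4.12 (cv2) and the standard library are available. Lean on these libraries where they do the work, as an engineer would, in place of code of your own. Each camera call takes 0.05 s, during which the arm holds its last target. There are 200 camera calls.

### The job

Pack the spice jar with the dark brown cap for the trip: press it upright, foot down, into the narrow round cutout of the foam-lined green case, all the way until it stands on the bottom of the cutout, and let go. Leave the red-capped jam jar and the kitchen timer where they are.

Things in the scene. Friction and masses are not known exactly. Their poses are not given: they have to be found in the camera images.
- spice_jar_mid (a point): the spice jar: clear, round, brown contents, dark brown cap, standing upright on the worktop; 41 mm in diameter over its whole 105 mm height (the cap is the top 25 mm), about 0.11 kg. This point is on its axis, half-way up, 52 mm above its foot; z points to the cap. Hold it at least 25 mm above this point, so that the fingers stay clear of the foam.
- narrow_mouth (a point): mouth centre of the narrow cutout, level with the foam top, 55 mm above the worktop; z up. Depth 45 mm, yellow bottom; the jar's half-way point is 7.5 mm above this point when home. 64 mm bore; 8 springy foam ribs slope in to 36 mm apart: push down with 5 to 10 N (off-centre 20 N). Fixed green case, 150 x 280 x 55 mm, any yaw; the wider cutout (92 mm, for a tin) is 120 mm away towards this frame's -y.
- jam_jar: bystander: a jam jar with a red lid, 65 mm in diameter, 100 mm high, standing on the worktop; origin at the centre of its foot
- timer: bystander: a kitchen timer, cream base with a red dial cap, 63 mm in diameter and 63 mm high, standing on the worktop; origin at the centre of its foot
Mind the look-alikes: they are no part of the job. What is shaped like the part that bears spice_jar_mid but blue or orange is not meant.

How it is judged:
By the outcome, as a careful person would: the job done as asked, in the order asked, and still so for the second after the job is handed in, with the robot touching nothing.
It also fails if it takes over 32 s, if anything falls off the work surface, if the arm or the gripper's body presses on something with over 40 N, if the wrist force passes 120 N, or if a joint passes its speed limit or range.

## Working session

There is one attempt and no reset: what is moved stays moved. The work goes in short steps, Python scripts to look and compute and a tool call to move; the robot and the scene stay as the last step left them, time stands still between calls to the robot, and variables do not carry over. Pictures are saved under pics/ and viewed, at most 10 in all, crops included, and the job is handed in when it is done.

Besides the shell and the picture viewer there is one more tool, called after "Call:" by a JSON object that holds its "method" and its "body". move_arm: Moves the arm, as the interface text tells. Its arguments: {"type":"object","properties":{"increments":{"type":"string"},"grip_force":{"type":"number"}},"required":["increments"]}

```bash
mkdir -p pics
cat > h.py <<'E'
import numpy as np,cv2
from scipy.spatial.transform import Rotation as R
from bench import ctrl
def rot(o):
    o=np.array(o,float)
    return o if o.shape==(3,3) else (R.from_rotvec(o).as_matrix() if o.size==3 else R.from_quat(o).as_matrix())
def world(p):
    d=p["depth"];v,u=np.mgrid[:384,:512]
    c=np.stack([(u-p["cx"])/p["fx"]*d,(v-p["cy"])/p["fy"]*d,d],-1)
    return c@rot(p["orientation"]).T+np.array(p["position"])
def save(p,n): cv2.imwrite("pics/"+n,cv2.cvtColor(p["frame"],cv2.COLOR_RGB2BGR))
E
python3 - <<'E'
from h import *
ps={n:ctrl.get_image(n) for n in("side","top")}
cv2.imwrite("pics/a.png",cv2.resize(cv2.cvtColor(np.vstack([ps["top"]["frame"],ps["side"]["frame"]]),cv2.COLOR_RGB2BGR),(400,600)) if 0 else cv2.cvtColor(ps["top"]["frame"],cv2.COLOR_RGB2BGR))
save(ps["side"],"b.png")
for n,p in ps.items():
  print(n,p["position"],p["orientation"])
  for t in("spice_jar_mid","narrow_mouth","jam_jar","timer"):
    for r in ctrl.find_in(t,p):
      print(n,t,np.round(r["centre"],3),round(r["score"],2))
W=world(ps["top"]);np.save("Wtop.npy",W);np.save("Ftop.npy",ps["top"]["frame"])
s=ctrl.get_state();print(s["time"],s["position"],s["tool_rot"],s["ft_force"])
E
```

```text
side [0.28227512 0.62119253 0.59929216] [-0.50978017  2.5795302  -1.35505264]
side spice_jar_mid [ 0.617 -0.33   0.093] 0.76
side spice_jar_mid [ 0.57  -0.387  0.065] 0.73
side spice_jar_mid [ 0.601 -0.237  0.062] 0.64
side spice_jar_mid [ 0.671 -0.27   0.064] 0.64
side narrow_mouth [ 0.515 -0.106  0.037] 0.55
side jam_jar [ 0.484 -0.285  0.066] 0.76
side timer [ 0.517 -0.109  0.035] 0.7
side timer [ 0.484 -0.285  0.067] 0.51
top [ 0.48840688 -0.07336775  1.05579389] [-2.20038617  2.18518924 -0.09467465]
top spice_jar_mid [ 0.626 -0.332  0.101] 0.93
top spice_jar_mid [ 0.681 -0.279  0.105] 0.87
top spice_jar_mid [ 0.571 -0.39   0.109] 0.87
top spice_jar_mid [ 0.603 -0.243  0.103] 0.67
top narrow_mouth [0.557 0.14  0.053] 0.89
top jam_jar [ 0.493 -0.303  0.099] 0.82
top timer [ 0.523 -0.124  0.047] 0.81
0.5 [ 0.17007592 -0.62733804  0.22252772] [-3.11406816e+00 -4.14806799e-01  9.91989138e-05] [-0.67916877 -0.28563577  0.49637214]
```

View pics/a.png

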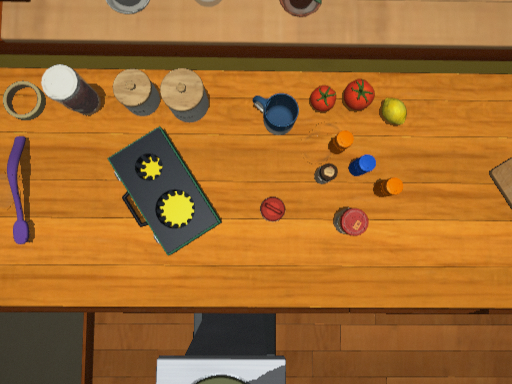

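View pics/b.png

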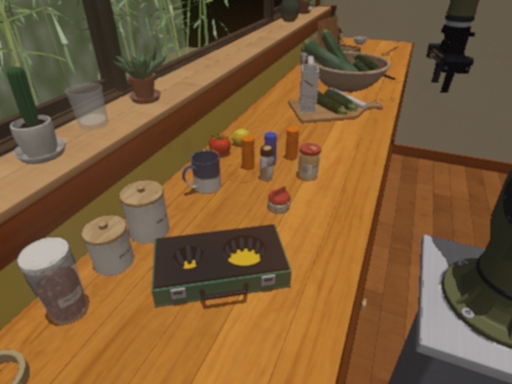

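The top view shows four things that could be the spice jar: a dark-capped one at (326,173), orange at (344,140) and (390,187), and blue at (364,164). I choose (326,173). The narrow cutout is at (150,167) and the wide one at (178,208).

Run:
```python
from h import *
W=np.load("Wtop.npy");F=np.load("Ftop.npy")
cv2.imwrite("pics/c.png",cv2.resize(cv2.cvtColor(F[120:245,290:415],cv2.COLOR_RGB2BGR),(500,500),interpolation=cv2.INTER_CUBIC))
def top(u,v,z0,z1,r=18):
    w=W[v-r:v+r,u-r:u+r].reshape(-1,3);m=(w[:,2]>z0)&(w[:,2]<z1);w=w[m];
    (x,y),rad=cv2.minEnclosingCircle((w[:,:2]*1000).astype(np.float32))
    return np.round([x,y,rad],1),np.round((w.min(0)+w.max(0))/2*1000,1),np.round(w.mean(0)*1000,1),len(w)
for n,u,v,a,b in(("jar",326,173,.09,.13),("or1",344,140,.09,.13),("blue",364,164,.09,.13),("or2",390,187,.09,.13),("jam",353,221,.08,.12),("timer",272,208,.02,.08)): print(n,*top(u,v,a,b))
hsv=cv2.cvtColor(F,cv2.COLOR_RGB2HSV)
y=(hsv[...,0]>22)&(hsv[...,0]<35)&(hsv[...,1]>150)&(hsv[...,2]>150)
C={}
for n,(r0,r1,c0,c1) in{"nar":(150,183,134,166),"wide":(186,230,157,198)}.items():
    m=np.zeros_like(y);m[r0:r1,c0:c1]=y[r0:r1,c0:c1];w=W[m]
    (x,yy),rad=cv2.minEnclosingCircle((w[:,:2]*1000).astype(np.float32))
    print(n,m.sum(),np.round([x,yy,rad],1),np.round(w.mean(0)*1000,1),np.round(np.median(w,0)*1000,1))
# case outline
m=(W[...,2]>.045)&(W[...,2]<.065);m2=np.zeros_like(m);m2[125:258,105:225]=m[125:258,105:225]
for k in (m2,):
    rect=cv2.minAreaRect((W[k][:,:2]*1000).astype(np.float32));print(rect, np.median(W[k][:,2]))
    print(cv2.boxPoints(rect))
```

```text
jar [ 605.5 -249.5   20.3] [ 605.  -250.   100.6] [ 605.1 -248.7  105.1] 251
or1 [ 668.9 -300.7   38.8] [ 670.5 -296.2   99.9] [ 681.3 -286.4  104.5] 259
blue [ 638.5 -321.    40.1] [ 636.2 -323.8  100.5] [ 626.7 -336.6  104.5] 264
or2 [ 586.7 -383.2   41.2] [ 582.3 -384.8  100.7] [ 573.6 -398.9  104.1] 270
jam [ 490.7 -309.4   32.3] [ 489.7 -309.3   92.3] [ 490.6 -308.1   98.7] 627
timer [ 521.2 -124.    31.2] [ 521.9 -123.1   44.6] [ 520.6 -122.8   44.9] 494
nar 233 [563.3  64.1 156.5] [619.3 179.2  17. ] [618.6 179.7  11.3]
wide 755 [504.4  41.5 116. ] [518.6 113.2  12.8] [518.3 113.5  11.1]
((563.2168579101562, 143.7139434814453), (280.7638854980469, 155.99659729003906), 32.88841247558594) 0.05501569413486229
[[402.98053  132.98338 ]
 [487.68744    1.988411]
 [723.4532   154.4445  ]
 [638.7463   285.43948 ]]
```

View pics/c.png

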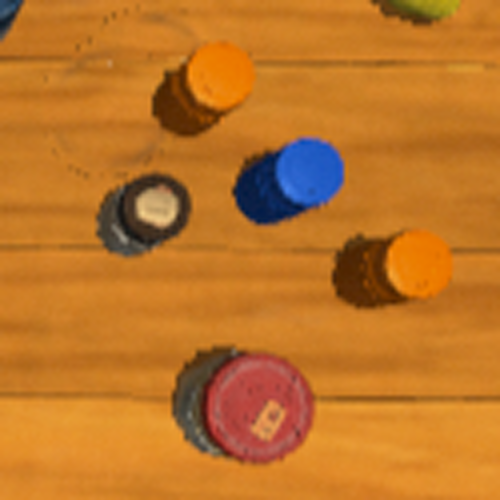

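The crop confirms it: only the jar at about (155,208) in the crop, (326,173) in the full picture, has a dark brown cap and clear glass. The others are solid orange or blue. Next I refine the mouth centre from depth and start moving.

Run:
```python
from h import *
W=np.load("Wtop.npy");F=np.load("Ftop.npy")
for n,c,r in(("nar",(150,167),17),("wide",(178,208),24)):
    v,u=np.mgrid[:384,:512];m=((u-c[0])**2+(v-c[1])**2<r*r)
    low=(m&(W[...,2]<.0525)).astype(np.uint8)
    k,lab,st,ce=cv2.connectedComponentsWithStats(low);i=1+np.argmax(st[1:,4])
    cs,_=cv2.findContours((lab==i).astype(np.uint8),cv2.RETR_EXTERNAL,cv2.CHAIN_APPROX_NONE)
    # contour pixel rays cut with plane z=.055, from camera centre
    P=np.array([0.48840688,-0.07336775,1.05579389])
    q=W[lab==i];q=P+(q-P)*((.055-P[2])/(q[:,2]-P[2]))[:,None]
    (x,y),rad=cv2.minEnclosingCircle((q[:,:2]*1000).astype(np.float32))
    print(n,st[i],"enc",np.round([x,y,rad],1),"mean",np.round(q.mean(0)*1000,1))
for (u,v) in((135,85),(183,88),(62,78),(275,110)): print(u,v,W[v,u].round(3))
```

```text
nar [135 153  27  27 549] enc [620.3 176.   34.1] mean [619.6 176.7  55. ]
wide [ 155  188   40   40 1173] enc [518.6 112.4  48.9] mean [518.9 111.8  55. ]
135 85 [0.803 0.201 0.104]
183 88 [0.787 0.084 0.137]
62 78 [0.799 0.344 0.16 ]
275 110 [ 0.775 -0.131  0.003]
```

Call:
{"method": "move_arm", "body": {"increments": "28 24 0 0 0 6.8 0;28 24 0 0 0 6.8 0;28 24 0 0 0 6.8 0;28 24 0 0 0 6.8 0;28 24 0 0 0 6.8 0;28 24 0 0 0 6.8 0;28 24 0 0 0 6.8 0;28 24 0 0 0 6.8 0", "grip_force": 20}}

```text
time: 1.17
position: [0.3952, -0.4341, 0.2229]
tool_rot: [2.574, 1.799, -0.0]
ft_force: [1.2, -0.6, -0.1]
grip_width: 0.999
grip_force: 0.0
```

Call:
{"method": "move_arm", "body": {"increments": "30 26 0 0 0 5.8 0;30 26 0 0 0 5.8 0;30 26 0 0 0 5.8 0;30 27 0 0 0 5.8 0;30 27 0 0 0 5.8 0;30 27 0 0 0 5.8 0;31 26 0 0 0 5.8 0;0 0 -20 0 0 0 0"}}

```text
time: 1.83
position: [0.6136, -0.2405, 0.2067]
tool_rot: [1.773, 2.585, 0.015]
ft_force: [-0.5, 1.8, 0.8]
grip_width: 0.999
grip_force: 0.0
```

Run:
```python
from h import *
p=ctrl.get_image("wrist");save(p,"d.png");W=world(p)
m=(W[...,2]>.1)&(W[...,2]<.115)&(np.hypot(W[...,0]-.605,W[...,1]+.249)<.035)
w=W[m];print(len(w),w.mean(0).round(4),cv2.minEnclosingCircle((w[:,:2]*1000).astype(np.float32)),p["position"])
print(ctrl.get_state()["position"],R.from_rotvec(ctrl.get_state()["tool_rot"]).as_matrix().round(3))
```

```text
1126 [ 0.605  -0.2492  0.1049] ((605.29443359375, -250.21376037597656), 20.13742446899414) [ 0.58725555 -0.1779288   0.36880096]
[ 0.60795035 -0.2436187   0.19975019] [[-0.354  0.935  0.   ]
 [ 0.935  0.354  0.005]
 [ 0.004  0.002 -1.   ]]
```

View pics/d.png

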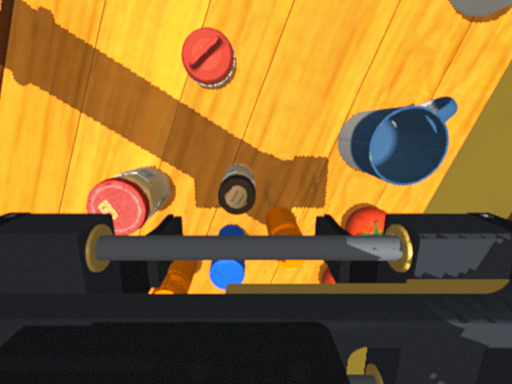

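The wrist view shows the dark-capped jar at (238,190), between the open fingers' lines. Its axis measures (605, -250) mm. Next I descend part-way, let it settle and check.

Call:
{"method": "move_arm", "body": {"increments": "0 0 -30 0 0 0 0;0 0 -30 0 0 0 0;0 0 -8 0 0 0 0;0 0 0 0 0 0 0;0 0 0 0 0 0 0;0 0 0 0 0 0 0;0 0 0 0 0 0 0;0 0 0 0 0 0 0"}}

```text
time: 2.55
position: [0.606, -0.2508, 0.1365]
tool_rot: [1.797, 2.573, 0.001]
ft_force: [-0.4, 0.0, 0.2]
grip_width: 0.997
grip_force: 0.0
```

Call:
{"method": "move_arm", "body": {"increments": "-1 1 -25 0 0 0 0;0 0 -25 0 0 0 0;0 0 -22 0 0 0 0;0 0 0 0 0 0 0;0 0 0 0 0 0 0;0 0 0 0 0 0 0;0 0 0 0 0 0 255;0 0 0 0 0 0 255", "grip_force": 40}}

```text
time: 3.22
position: [0.6054, -0.2498, 0.0646]
tool_rot: [1.796, 2.573, 0.001]
ft_force: [0.0, -0.5, -0.0]
grip_width: 0.922
grip_force: 0.0
```

Call:
{"method": "move_arm", "body": {"increments": "0 0 0 0 0 0 255;0 0 0 0 0 0 255;0 0 0 0 0 0 255;0 0 0 0 0 0 255;0 0 0 0 0 0 255;0 0 0 0 0 0 255;0 0 0 0 0 0 255;0 0 0 0 0 0 255"}}

```text
time: 3.88
position: [0.6041, -0.2493, 0.0625]
tool_rot: [-1.798, -2.576, -0.0]
ft_force: [0.3, 0.6, -0.3]
grip_width: 0.459
grip_force: 39.9
```

Call:
{"method": "move_arm", "body": {"increments": "0 0 20 0 0 0 255;0 0 35 0 0 0 255;0 0 35 0 0 0 255;0 10 20 0 0 0 255;1 30 0 0 0 0 255;1 36 0 0 0 0 255;1 36 0 0 0 0 255;1 36 0 0 0 0 255"}}

```text
time: 4.55
position: [0.6078, -0.1, 0.1726]
tool_rot: [1.799, 2.575, -0.0]
ft_force: [0.2, 0.5, -1.1]
grip_width: 0.456
grip_force: 39.9
```

Call:
{"method": "move_arm", "body": {"increments": "2 36 0 0 0 0 255;2 36 0 0 0 0 255;2 36 0 0 0 0 255;2 36 0 0 0 0 255;1 36 0 0 0 0 255;1 36 0 0 0 0 255;1 36 0 0 0 0 255;0 20 0 0 0 0 255"}}

```text
time: 5.22
position: [0.6177, 0.1765, 0.1726]
tool_rot: [-1.79, -2.579, -0.004]
ft_force: [0.0, 0.5, -0.4]
grip_width: 0.457
grip_force: 39.9
```

Call:
{"method": "move_arm", "body": {"increments": "0 6 0 0 0 0 255;0 0 0 0 0 0 255;0 0 0 0 0 0 255;0 0 0 0 0 0 255;0 0 0 0 0 0 255;0 0 0 0 0 0 255;0 0 0 0 0 0 255;0 0 0 0 0 0 255"}}

```text
time: 5.88
position: [0.6193, 0.1758, 0.1727]
tool_rot: [1.799, 2.575, -0.0]
ft_force: [-0.7, -0.1, -0.7]
grip_width: 0.46
grip_force: 39.9
```

Run:
```python
from h import *
p=ctrl.get_image("wrist");save(p,"e.png");W=world(p);v,u=np.mgrid[:384,:512]
P=np.array(p["position"]);s=ctrl.get_state();print(s["position"],s["ft_force"],P)
F=p["frame"];h=cv2.cvtColor(F,cv2.COLOR_RGB2HSV);y=(h[...,0]>22)&(h[...,0]<35)&(h[...,1]>150)&(h[...,2]>150)&(W[...,2]<.03)
w=W[y];print(len(w),w.min(0),w.max(0))
# jar cap top/side
m=(W[...,2]>.03)&(W[...,2]<.24)&(np.hypot(W[...,0]-s["position"][0],W[...,1]-s["position"][1])<.023)
for a in np.arange(.1,.24,.02):
    k=m&(W[...,2]>a)&(W[...,2]<=a+.02)
    if k.sum()>20: print(round(a,2),k.sum(),W[k].min(0).round(4),W[k].max(0).round(4))
```

```text
[0.6192315  0.17607471 0.17267699] [-0.09266269 -0.37381258 -0.28374895] [0.59595876 0.23946043 0.33481653]
35415 [ 0.29311806 -0.08304838 -0.00365801] [0.88428242 0.462343   0.0299317 ]
0.1 89 [0.6001 0.1779 0.1117] [0.6353 0.195  0.12  ]
0.12 233 [0.5994 0.1768 0.1203] [0.6362 0.195  0.1399]
0.14 334 [0.5995 0.1768 0.1401] [0.6364 0.1949 0.16  ]
0.16 519 [0.5964 0.1715 0.16  ] [0.6374 0.1949 0.18  ]
0.18 761 [0.5963 0.1715 0.1802] [0.6375 0.1949 0.2   ]
0.2 2637 [0.5963 0.1587 0.2   ] [0.6417 0.195  0.22  ]
0.22 278 [0.5965 0.1617 0.22  ] [0.6422 0.1887 0.2234]
```

View pics/e.png

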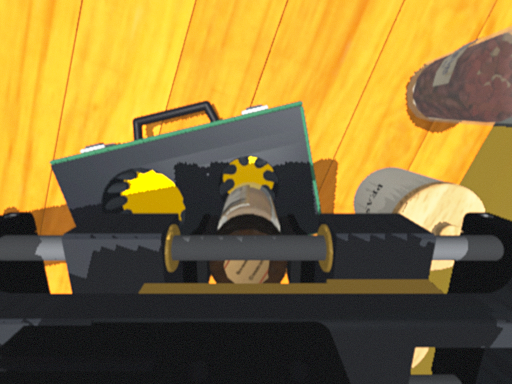

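The jar hangs upright at about (250,230), and the narrow cutout's far edge shows beyond it at (250,175). I now fit the mouth circle from this nearer view.

Run:
```python
from h import *
from scipy.optimize import least_squares
p=ctrl.get_image("wrist");W=world(p);P=np.array(p["position"])
def fit(w,r=None):
    f=(lambda c:np.hypot(w[:,0]-c[0],w[:,1]-c[1])-(c[2] if r is None else r))
    return least_squares(f,[.619,.176]+([] if r else [.03]),loss="soft_l1",f_scale=.001).x*1000
low=(W[...,2]<.052).astype(np.uint8);foam=((W[...,2]>.0535)&(W[...,2]<.0575)).astype(np.uint8)
e=(cv2.dilate(low,np.ones((3,3),np.uint8))&foam).astype(bool)
d=np.hypot(W[...,0]-.6195,W[...,1]-.1765)
w=W[e&(d>.027)&(d<.037)];print("foam z",np.median(W[foam>0][:,2]),len(w),fit(w),fit(w,.032))
print((np.degrees(np.arctan2(w[:,1]-.1765,w[:,0]-.6195))).round()[::6])
J=W[(W[...,2]>.115)&(W[...,2]<.15)&(np.hypot(W[...,0]-.619,W[...,1]-.176)<.028)&(W[...,1]>.178)]
print("jar",len(J),fit(J,.0205))
```

```text
foam z 0.054916831297737334 124 [618.53962852 177.26719994  32.76429939] [618.32979781 178.06537607]
[ 112.  119.  106.  131.   92.   88.  143.   80.  152.  156.  161.   55.
   50.   45.   40.   31.   23. -155.    8. -141. -136.]
jar 448 [619.78768669 174.41212447]
```

Call:
{"method": "move_arm", "body": {"increments": "-1 3 0 0 0 0 255;0 0 -25 0 0 0 255;0 0 -25 0 0 0 255;0 0 -5 0 0 0 255;0 0 -5 0 0 0 255;0 0 -5 0 0 0 255;0 0 -5 0 0 0 255;0 0 0 0 0 0 255", "grip_force": 50}}

```text
time: 6.65
position: [0.6182, 0.1797, 0.1026]
tool_rot: [1.798, 2.576, 0.0]
ft_force: [-0.2, 0.2, -0.1]
grip_width: 0.461
grip_force: 49.9
```

Call:
{"method": "move_arm", "body": {"increments": "0 0 -4 0 0 0 255;0 0 -4 0 0 0 255;0 0 -4 0 0 0 255;0 0 -4 0 0 0 255;0 0 -3 0 0 0 255;0 0 -3 0 0 0 255;0 0 0 0 0 0 255;0 0 0 0 0 0 255"}}

```text
time: 7.32
position: [0.6182, 0.1792, 0.0802]
tool_rot: [1.798, 2.576, -0.0]
ft_force: [0.7, -1.3, -0.2]
grip_width: 0.459
grip_force: 49.9
```

Call:
{"method": "move_arm", "body": {"increments": "0 0 -2 0 0 0 255;0 0 -2 0 0 0 255;0 0 -2 0 0 0 255;0 0 0 0 0 0 255;0 0 0 0 0 0 255;0 0 0 0 0 0 255;0 0 0 0 0 0 255;0 0 0 0 0 0 255"}}

```text
time: 7.98
position: [0.6183, 0.1795, 0.0747]
tool_rot: [1.798, 2.576, 0.0]
ft_force: [-0.2, -2.1, 3.1]
grip_width: 0.46
grip_force: 49.9
```

Run:
```python
from h import *
p=ctrl.get_image("wrist");save(p,"f.png");s=ctrl.get_state();print(s["position"],s["ft_force"])
W=world(p)
m=(np.hypot(W[...,0]-.619,W[...,1]-.177)<.025)&(W[...,2]>.055)
z=W[m][:,2];print(np.histogram(z,np.arange(.055,.16,.005)))
```

```text
[0.61824914 0.17948885 0.07469453] [-0.25890748 -2.09924108  3.68676829]
(array([  87,   90,  111,  112,  209,  139,  304,   99,  189,  226,  203,
        262, 2009,  517,   50,   26,    4,    0,    0,    0]), array([0.055, 0.06 , 0.065, 0.07 , 0.075, 0.08 , 0.085, 0.09 , 0.095,
       0.1  , 0.105, 0.11 , 0.115, 0.12 , 0.125, 0.13 , 0.135, 0.14 ,
       0.145, 0.15 , 0.155]))
```

View pics/f.png

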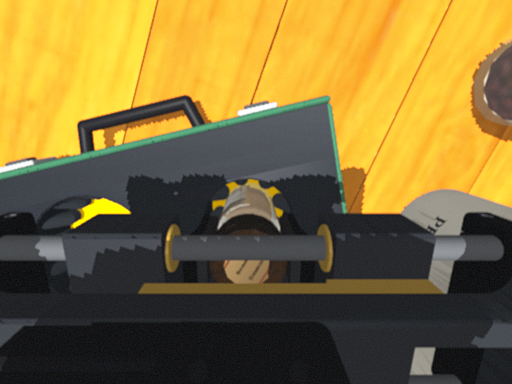

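The jar is in the cutout and upright, with the cap at (250,262) and nearly at the home height of 115 mm. I press on to the bottom.

Call:
{"method": "move_arm", "body": {"increments": "0 0 -1 0 0 0 255;0 0 -1 0 0 0 255;0 0 -1 0 0 0 255;0 0 0 0 0 0 255;0 0 0 0 0 0 255;0 0 0 0 0 0 255;0 0 0 0 0 0 255;0 0 0 0 0 0 255"}}

```text
time: 8.7
position: [0.6183, 0.1796, 0.0724]
tool_rot: [1.798, 2.576, 0.0]
ft_force: [-0.9, -2.7, 7.4]
grip_width: 0.463
grip_force: 49.9
```

Call:
{"method": "move_arm", "body": {"increments": "0 0 -1 0 0 0 255;0 0 -1 0 0 0 255;0 0 0 0 0 0 255;0 0 0 0 0 0 255;0 0 0 0 0 0 255;0 0 0 0 0 0 255;0 0 0 0 0 0 255;0 0 0 0 0 0 255"}}

```text
time: 9.37
position: [0.6185, 0.1797, 0.0723]
tool_rot: [1.797, 2.575, -0.0]
ft_force: [-3.8, -4.5, 16.4]
grip_width: 0.457
grip_force: 49.9
```

Run:
```python
from h import *
s=ctrl.get_state();print(s["position"],s["ft_force"])
W=world(ctrl.get_image("wrist"))
m=(np.hypot(W[...,0]-.619,W[...,1]-.177)<.018)&(W[...,2]>.105)&(W[...,2]<.13)
print(np.histogram(W[m][:,2],np.arange(.105,.13,.001)))
```

```text
[0.61847109 0.17969278 0.07233938] [-3.83535532 -4.51850584 16.42010032]
(array([  0,   0,   0,   0,   0,   0,   0,   0,  32, 478, 860, 203,   5,
         0,   0,   0,   0,   0,   0,   0,   0,   0,   0,   0,   0]), array([0.105, 0.106, 0.107, 0.108, 0.109, 0.11 , 0.111, 0.112, 0.113,
       0.114, 0.115, 0.116, 0.117, 0.118, 0.119, 0.12 , 0.121, 0.122,
       0.123, 0.124, 0.125, 0.126, 0.127, 0.128, 0.129, 0.13 ]))
```

It has bottomed: z no longer changes while the force rises, and the cap top is at 115 mm. I open and back off straight up.

Call:
{"method": "move_arm", "body": {"increments": "0 0 0 0 0 0 100;0 0 0 0 0 0 50;0 0 0 0 0 0 20;0 0 0 0 0 0 0;0 0 0 0 0 0 0;0 0 0 0 0 0 0;0 0 0 0 0 0 0;0 0 0 0 0 0 0"}}

```text
time: 10.08
position: [0.618, 0.1797, 0.0694]
tool_rot: [-1.798, -2.576, 0.0]
ft_force: [-0.5, 0.1, -0.9]
grip_width: 0.956
grip_force: 0.0
```

Call:
{"method": "move_arm", "body": {"increments": "0 0 15 0 0 0 0;0 0 20 0 0 0 0;0 0 25 0 0 0 0;0 0 30 0 0 0 0;0 0 30 0 0 0 0;0 -30 10 0 0 0 0;0 -35 0 0 0 0 0;0 -35 0 0 0 0 0"}}

```text
time: 10.75
position: [0.6188, 0.0802, 0.2026]
tool_rot: [1.792, 2.576, 0.004]
ft_force: [0.8, 0.2, -0.5]
grip_width: 0.999
grip_force: 0.0
```

Call:
{"method": "move_arm", "body": {"increments": "0 -35 0 0 0 0 0;0 -35 0 0 0 0 0;0 0 0 0 0 0 0;0 0 0 0 0 0 0;0 0 0 0 0 0 0;0 0 0 0 0 0 0;0 0 0 0 0 0 0;0 0 0 0 0 0 0"}}

```text
time: 11.42
position: [0.618, 0.0114, 0.1998]
tool_rot: [1.795, 2.579, 0.001]
ft_force: [0.3, 0.7, -0.0]
grip_width: 1.001
grip_force: 0.0
```

Run:
```python
from h import *
s=ctrl.get_state();print(s["time"],s["position"],s["ft_force"],s["grip_width"])
a=ctrl.get_image("wrist");b=ctrl.get_image("side")
cv2.imwrite("pics/g.png",cv2.resize(cv2.cvtColor(np.hstack([a["frame"],b["frame"]]),cv2.COLOR_RGB2BGR),(800,300)))
for p in(a,b):
  W=world(p);m=(np.hypot(W[...,0]-.619,W[...,1]-.177)<.03)&(W[...,2]>.1)&(W[...,2]<.14)
  w=W[m]; 
  if len(w): print(len(w),np.percentile(w[:,2],[50,90,99]),cv2.minEnclosingCircle((w[:,:2]*1000).astype(np.float32)))
```

```text
11.4167 [0.61803191 0.01141162 0.19983324] [ 0.33866193  0.69566701 -0.04148447] 1.0008137398095773
1845 [0.11495678 0.11610083 0.11702914] ((618.9400634765625, 177.59193420410156), 20.36382293701172)
310 [0.11386422 0.11540014 0.11620321] ((619.3338623046875, 177.15945434570312), 21.166963577270508)
```

View pics/g.png

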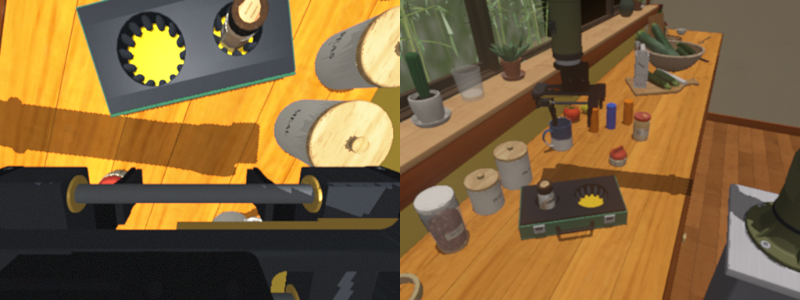

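The jar stands upright in the narrow cutout, at (240,25) left and (545,190) right. Its cap top is at 115 mm, the gripper is clear, and the jam jar and timer are undisturbed.

```bash
python3 -c "
from bench import ctrl
print(ctrl.close_job())"
```

```text
the job is handed in; nothing more can be done
None
```

The dark-brown-capped spice jar stands upright on the bottom of the narrow cutout and is released; the jam jar and timer were left where they were, and the job was handed in at about 11.5 s.

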